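# Lock the camlock cap on the rooftop tank's filler neck

### The arm

A 6-joint arm with a two-finger parallel gripper is mounted at the origin on the work surface. World frame = base frame: x ahead of the robot, y to its left, z up, the work surface at z = 0. Lengths are in m, angles in rad, forces in N, time in s.
With the tool pointing down it reaches from about 0.325 to 1 m from the base axis. Payload 5.1 kg.
Tool frame: the origin (TCP) lies at the very end of the fingers, on their centre line; the grasp point (between the pads) lies 19 mm behind it (grip_point_offset is the z of the grasp point in the tool frame, in m); z points along the fingers, y is the line along which they close (so a half turn about z gives the same grasp; the last joint's range is limited). The gripper opens to 85 mm and grips with 20 to 120 N. Pads are 22 mm wide; open, the fingers measure 114 mm over their backs; the gripper's body (76 mm by 85 mm) begins 54 mm behind the grasp point. The pads swing forward as they close: fully open they stand 13 mm farther back than shut.
Start: joints at [-1.324, 0.124, 1.65, -0, 1.367, -0.083], TCP at [0.21, -0.615, 0.231] pointing down, gripper open.
Joint ranges: [-2.61, 2.61], [-1.02, 2.33], [0.03, 2.71], [-1.35, 4.49], [0.32, 2.68], [-2.91, 2.91]. Speed limits (rad/s): [2.57, 2.57, 3.14, 3.14, 3.14, 3.14].

### API

Orientations are given as a 3x3 rotation matrix whose columns are the frame's x, y, z axes.
In Python, from workcell import observe, snapshot, close_job, grip_point_offset gives the robot as it stands.
- The arm moves only by the shell command python3 -m pendant 'ROWS' [OPENING] [FORCE]. ROWS is JSON, a list of rows, each an object of numbers: "tx", "ty", "tz": the shift along the tool's x, y, z in mm; "spin": the turn about the tool's z in degrees. In form: [{"tx": .., "ty": .., "tz": .., "spin": ..}, ...]. A call has 1 to 20 rows; each row shifts and turns the commanded pose from where the row before left it, along the tool's axes as they then stand; what a row does not reach is not made up. A row lasts 1/10 s, in which the tool goes at most 50 mm and 8.59 degrees, less where a joint would pass 70% of its speed; a pose out of reach is approached as far as the arm can. A call is refused whole if a number of a shift passes 50 or a number of a turn 8.59, either way. A call with a gripper value outside its range is refused whole. OPENING is the finger opening in mm, from 0 to 85.4, set as the call begins (- or left out, the last holds). The fingers move at their own pace and stop on an object; FORCE is the grip in N (left out, the last holds). Time passes only in rows, so rows that do not move let the fingers close. It gives the time, the measured TCP pose, the force, the opening and the grip force at its end, in the units of the state.
- observe(): the state, without advancing time (a new reading comes with each control period).
- snapshot(name): name is "side" or "top" or "wrist"; returns a dict with "pixels" (400x640x3 uint8, blue, green, red), "camera_matrix" (3x3 intrinsics, pixels), "camera_from_world" (4x4, takes a point from world to camera coordinates); the wrist camera has in their place "T_tool_cam" (4x4, takes a point from camera to tool coordinates, whose origin is the TCP and whose axes are the flange's). Camera axes: x right, y down, z forward; pixel columns grow to the right and rows downward; lengths in m; the calibration is good to about 2 mm. The wrist camera is an equidistant fisheye: a pixel r from the principal point sees the ray r / f radians off the axis. A picture is of the moment at which its call begins: read the wrist's pose just before it. There is no depth.
- close_job(): hands the job in; it is judged then, once.
The state is a dict: "time": time; "qpos": joint angles; "joint_vel": joint speeds; "tau": joint torques, N m; "position": TCP position; "orientation": TCP orientation; "ft_force": force on the tool from outside, world axes, zero at the start; "ft_torque": the same for the moment, N m; "grip_width": finger opening in m; "finger_force": force on a finger pad.
Only numpy, scipy, OpenCV 4.12 (cv2) and the standard library are available. Lean on these libraries where they do the work, as an engineer would, in place of code of your own. Each camera call takes 0.05 s, during which the arm holds its last target. There are 200 camera calls.

### The job

Close the water tank's filler neck that stands on the sink ledge: with both of its cam arms out, push the loose metal camlock cap onto the leaning grooved neck, hard enough to drive the stiff seal in until the cap is fully home. Then swing its two cam arms down one after the other until each lies fully down along the neck, let go, and leave the other things on the ledge where they are.

Things in the scene. Friction and masses are not known exactly. Their poses are not given: they have to be found in the camera images.
- neck_top (a point): centre of the top rim of the fixed steel filler neck; z points out along the neck, which leans 0.26 rad from upright towards its own -x (roughly to the robot). Collar 44 mm in diameter with chamfered top rim at z 0 to -24 mm, groove 32 mm in diameter at -24 to -40 mm, 44 mm in diameter below that
- neck: the same leaning neck, same axes, origin on its axis at the ledge, 140 mm along the axis below neck_top; the upright round flange around its foot is 92 mm in diameter, 10 mm high
- seal: black rubber seal in the mouth of the neck, 28 mm in diameter. At first it stands 14 mm out of the neck's top; it slides in along the neck under about 9 N and stays where pushed; when it is flush the cap is home. Until the cap is nearly home (within about 5 mm) the cam arms jam on the collar or tip the cap askew. Origin 14 mm below its top face, so at neck_top as it starts
- cap: loose aluminium camlock cap (about 0.3 kg): round skirt 58 mm outside, 47 mm inside (1.5 mm play all round on the neck), 52 mm tall, open at the bottom (mouth), square boss on top. Origin at the centre of the mouth, z to the boss; cam arms at its +y (arm 1) and -y (arm 2) sides. Starts standing on its mouth on the ledge
- cap_boss (a point): gripping point on the cap's axis in its square boss, 76 mm above the mouth, same axes as the cap. The boss is 34 mm square, sides along the cap's x and y, from 52 to 96 mm above the mouth
- cap_seat (a point): centre of the ceiling inside the cap, 44 mm above its mouth and 32 mm below cap_boss, same axes; it meets neck_top when the cap is fully home
- cam_arm1 (a joint): cam arm 1 of the cap, hinged on the skirt at the cap's +y side: 0 = swung fully down, lying along the skirt and pointing to the mouth (locked); pi/2 = standing straight out from the cap; larger = raised beyond that (stop at 2.1). The hinge is stiff (0.08 N m) and the arm stays where it is left
- cam_arm2 (a joint): cam arm 2 of the cap, hinged on the skirt at the cap's -y side: 0 = swung fully down, lying along the skirt and pointing to the mouth (locked); pi/2 = standing straight out from the cap; larger = raised beyond that (stop at 2.1). The hinge is stiff (0.08 N m) and the arm stays where it is left
- cam_arm1_tip (a point): middle of the wide flat end (22 mm wide, 6 mm thick, 12 mm long) of cam arm 1, 49 mm from its hinge pin; the rest of the arm is a straight bar 12 mm wide, 6 mm thick, its mid-plane through the pin
- cam_arm2_tip (a point): middle of the wide flat end (22 mm wide, 6 mm thick, 12 mm long) of cam arm 2, 49 mm from its hinge pin; the rest of the arm is a straight bar 12 mm wide, 6 mm thick, its mid-plane through the pin
- cam_arm1_pin (a point): hinge pin of cam arm 1: 33 mm from the cap's axis towards the cap's +y, 16 mm above the mouth; the pin lies along the cap's x
- cam_arm2_pin (a point): hinge pin of cam arm 2: 33 mm from the cap's axis towards the cap's -y, 16 mm above the mouth; the pin lies along the cap's x
- pot: bystander: empty white ceramic flowerpot, 108 mm across, 95 mm tall, loose; origin at the centre of its underside
- dustpan: bystander: green dustpan 170 x 170 mm, 45 mm high, handle to its -x reaching 205 mm from the origin, loose; origin under the pan's centre
- strainer: bystander: steel tea strainer, bowl 70 mm across, 28 mm high, handle to its -x reaching 128 mm, loose; origin under the bowl
- clothespin: bystander: black clothespin 75 mm long, 15 mm high, loose; origin at the middle of its underside
Things that resemble listed ones, but are neither listed nor needed, are in the scene too. Of the things that look like the cap, the larger one is meant.

How it is judged:
By the outcome, as a careful person would: the job done as asked, in the order asked, and still so for the second after the job is handed in, with the robot touching nothing.
It also fails if it takes over 72 s, if anything falls off the work surface, if the arm or the gripper's body presses on something with over 40 N, if the wrist force passes 120 N, or if a joint passes its speed limit or range.

## Working session

There is one attempt and no reset: what is moved stays moved. The work goes in short steps, Python scripts to look and compute and a shell command to move; the robot and the scene stay as the last step left them, time stands still between calls to the robot, and variables do not carry over. Pictures are saved under pics/ and viewed, at most 10 in all, crops included, and the job is handed in when it is done.

```bash
mkdir -p pics; python3 - <<'E'
from workcell import observe, snapshot, grip_point_offset
import cv2, numpy as np, json
print(grip_point_offset)
for n in("side","top"):
    s=snapshot(n); cv2.imwrite(f"pics/{n}0.png",s["pixels"]); print(n,np.round(s["camera_matrix"],1).tolist(),np.round(s["camera_from_world"],3).tolist())
o=observe(); print({k:np.round(v,3).tolist() for k,v in o.items()})
E
```

```text
-0.0187
side [[391.2, 0.0, 315.8], [0.0, 391.2, 202.5], [0.0, 0.0, 1.0]] [[0.96, -0.281, 0.0, -0.551], [-0.134, -0.457, -0.879, 0.231], [0.247, 0.844, -0.476, 0.703], [0.0, 0.0, 0.0, 1.0]]
top [[426.5, 0.0, 313.7], [0.0, 426.5, 202.5], [0.0, 0.0, 1.0]] [[0.01, -1.0, -0.01, 0.088], [-0.988, -0.008, -0.153, 0.612], [0.153, 0.011, -0.988, 1.196], [0.0, 0.0, 0.0, 1.0]]
{'time': 0.1, 'qpos': [-1.324, 0.124, 1.652, -0.0, 1.368, -0.083], 'joint_vel': [0.0, -0.002, -0.002, -0.0, 0.002, -0.0], 'tau': [0.0, -42.493, -36.665, -0.0, 0.004, 0.0], 'position': [0.21, -0.614, 0.23], 'orientation': [[0.946, 0.324, -0.0], [0.324, -0.946, 0.002], [0.0, -0.002, -1.0]], 'ft_force': [0.608, 0.077, -0.118], 'ft_torque': [-0.038, 0.024, 0.01], 'finger_force': 0.0, 'grip_width': 0.085}
```

View pics/side0.png

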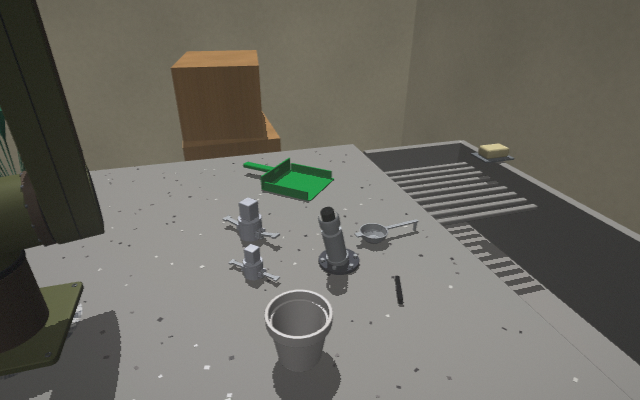

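View pics/top0.png

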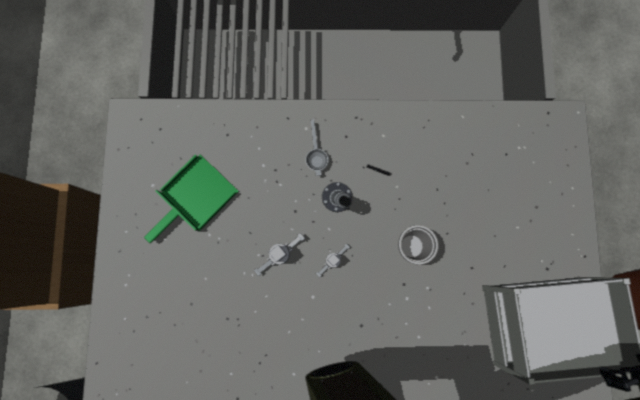

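Side view: the larger cap is at about (249,222), the small decoy at (253,262), and the neck from flange (339,260) to seal (327,213), with the pot at (299,330). Top view: cap at (279,254) with its arms out towards (258,273) and (304,237), decoy at (333,260), flange at (337,196), seal at (344,200).

```bash
cat > h.py <<'E'
import numpy as np, cv2
from workcell import observe, snapshot
def ray(s,p):
    K=s["camera_matrix"];T=s["camera_from_world"];R=T[:3,:3];t=T[:3,3]
    d=R.T@np.linalg.solve(K,[p[0],p[1],1.]);return -R.T@t,d/np.linalg.norm(d)
def plane(s,p,z):
    o,d=ray(s,p);return o+d*(z-o[2])/d[2]
def tri(*rs):
    A=sum(np.eye(3)-np.outer(d,d) for o,d in rs);b=sum((np.eye(3)-np.outer(d,d))@o for o,d in rs)
    return np.linalg.solve(A,b)
def proj(s,P):
    T=s["camera_from_world"];c=T[:3,:3]@P+T[:3,3];c=s["camera_matrix"]@c;return c[:2]/c[2]
# wrist fisheye
def wray(s,o,p):
    K=s["camera_matrix"];M=s["T_tool_cam"]
    v=np.array([(p[0]-K[0,2])/K[0,0],(p[1]-K[1,2])/K[1,1]]);th=np.hypot(*v)
    d=np.r_[np.sin(th)*v/max(th,1e-9),np.cos(th)]
    R=np.array(o["orientation"]);t=np.array(o["position"])
    return t+R@M[:3,3],R@M[:3,:3]@d
def wplane(s,o,p,z):
    a,d=wray(s,o,p);return a+d*(z-a[2])/d[2]
E
python3 - <<'E'
from h import *
s=snapshot("side");t=snapshot("top")
a=s["pixels"][190:285,215:365];b=t["pixels"][140:285,250:375]
a=cv2.resize(a,None,fx=5,fy=5,interpolation=2);b=cv2.resize(b,None,fx=4,fy=4,interpolation=2)
cv2.imwrite("pics/sc.png",a);cv2.imwrite("pics/tc.png",b)
r=lambda p,q:np.round(tri(ray(s,p),ray(t,q)),3)
print("seal",r((327,213),(344,200)),"flange",plane(t,(337,196),.01).round(3),plane(s,(339,260),.01).round(3))
print("boss top",r((249,205),(279,254)),"dec",r((252,250),(333,260)))
E
```

```text
seal [0.603 0.011 0.142] flange [0.637 0.024 0.01 ] [0.634 0.021 0.01 ]
boss top [0.461 0.188 0.089] dec [0.446 0.037 0.064]
```

View pics/sc.png

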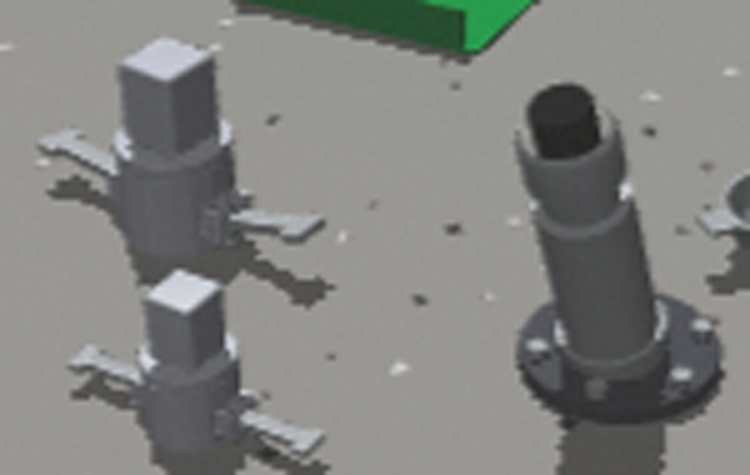

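View pics/tc.png

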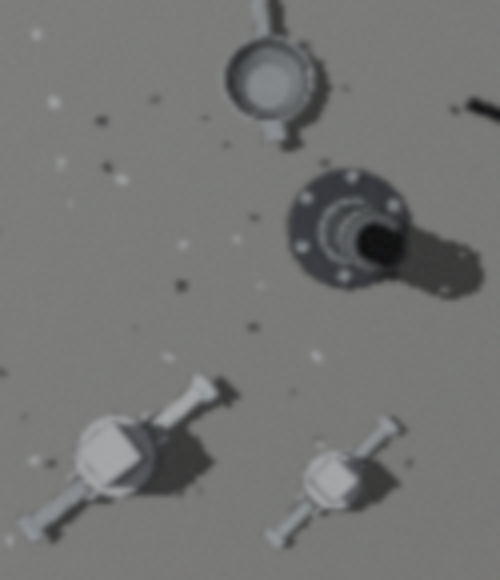

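Side crop: cap boss top centre (167,60), arm tips (62,145) and (302,225), seal top (562,106). Top crop: boss top (111,455), arm tips (203,388) and (38,525), seal top (380,243), flange centre (349,229).

```bash
python3 - <<'E'
from h import *
s=snapshot("side");t=snapshot("top")
S=lambda x,y:(x/5+215-.4,y/5+190-.4)
T=lambda x,y:(x/4+250-.4,y/4+140-.4)
r=lambda p,q:tri(ray(s,S(*p)),ray(t,T(*q)))
P={"seal":r((562,106),(380,243)),"boss":r((167,60),(111,455)),"tipR":r((302,225),(203,388)),"tipL":r((62,145),(38,525)),
"fl_s":plane(s,S(620,350),.01),"fl_t":plane(t,T(349,229),.01)}
for k,v in P.items():print(k,(v*1000).round(1))
d=P["tipR"]-P["tipL"];print("arm dir deg",np.degrees(np.arctan2(d[1],d[0])),np.linalg.norm(d))
f=(P["fl_s"]+P["fl_t"])/2;l=P["seal"]-f;print("lean",np.degrees(np.arctan2(l[1],l[0])),l, "wrist",snapshot("wrist")["T_tool_cam"].round(3).tolist())
E
```

```text
seal [601.4   9.8 147.9]
boss [461.6 191.6  95.8]
tipR [512.5 131.7  30.5]
tipL [411.5 250.4  23.6]
fl_s [633.9  22.7  10. ]
fl_t [634.9  24.3  10. ]
arm dir deg -49.603897461961864 0.156048366498013
lean -157.3808665153255 [-0.03300471 -0.01375147  0.13785619] wrist [[0.0, -0.962, -0.271, 0.068], [1.0, 0.001, -0.0, 0.0], [0.001, -0.271, 0.962, -0.143], [0.0, 0.0, 0.0, 1.0]]
```

```bash
python3 -m pendant '[{"tx":25,"ty":-34},{"tx":25,"ty":-34},{"tx":25,"ty":-34},{"tx":25,"ty":-34},{"tx":25,"ty":-34},{"tx":25,"ty":-34},{"tx":25,"ty":-34},{"tx":25,"ty":-34},{"tx":25,"ty":-34},{"tx":25,"ty":-34},{"tx":25,"ty":-34},{"tx":25,"ty":-34},{"tx":25,"ty":-34},{"tx":25,"ty":-34},{"tx":25,"ty":-34},{"tx":25,"ty":-34},{"tx":25,"ty":-34},{"tx":25,"ty":-34},{"tx":25,"ty":-34},{"tx":25,"ty":-34}]' 85 40 
python3 -m pendant '[{"spin":-7.2},{"spin":-7.2},{"spin":-7.2},{},{}]'
python3 - <<'E'
from h import *
o=observe();s=snapshot("wrist");cv2.imwrite("pics/w1.png",s["pixels"])
print(np.round(o["position"],4),np.round(o["orientation"],3).tolist(),o["ft_force"])
for p in [(320,200),(320,300),(320,100)]: print(wplane(s,o,p,.096))
E
```

```text
[ 0.2105 -0.6148  0.231 ] [[0.946, 0.324, -0.0], [0.324, -0.946, 0.0], [0.0, -0.0, -1.0]] [-0.64490992 -0.42420904  0.46721635]
[ 0.19616166 -0.61973833  0.096     ]
[ 0.08973091 -0.65625555  0.096     ]
[ 0.28324419 -0.58987229  0.096     ]invalid input
invalid input
```

View pics/w1.png

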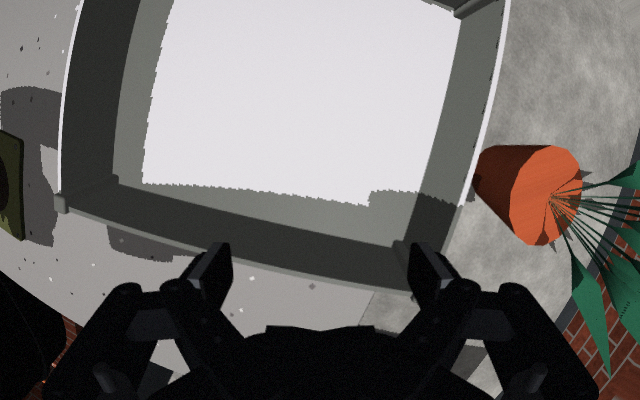

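The wrist view shows a white box ahead of the tool (near corner at (62,200)), and both moves were refused. I'll measure the rim height of the box before crossing it, and I expect that rows need all four numbers.

```bash
python3 - <<'E'
from h import *
o=observe();w=snapshot("wrist");t=snapshot("top")
for a,b in (((62,197),(500,374)),((400,290),(638,365)),((62,197),(486,288)),((105,180),(528,378))):
    r=wray(w,o,a);q=ray(t,b);P=tri(r,q);res=np.linalg.norm(np.cross(P-q[0],q[1]));print(P.round(3),res.round(3))
cv2.imwrite("pics/tb.png",cv2.resize(t["pixels"][250:400,440:640],None,fx=4,fy=4))
E
```

```text
[ 0.152 -0.381  0.159] 0.015
[ 0.209 -0.656  0.248] 0.001
[ 0.274 -0.391  0.194] 0.114
[ 0.166 -0.439  0.165] 0.007
```

View pics/tb.png

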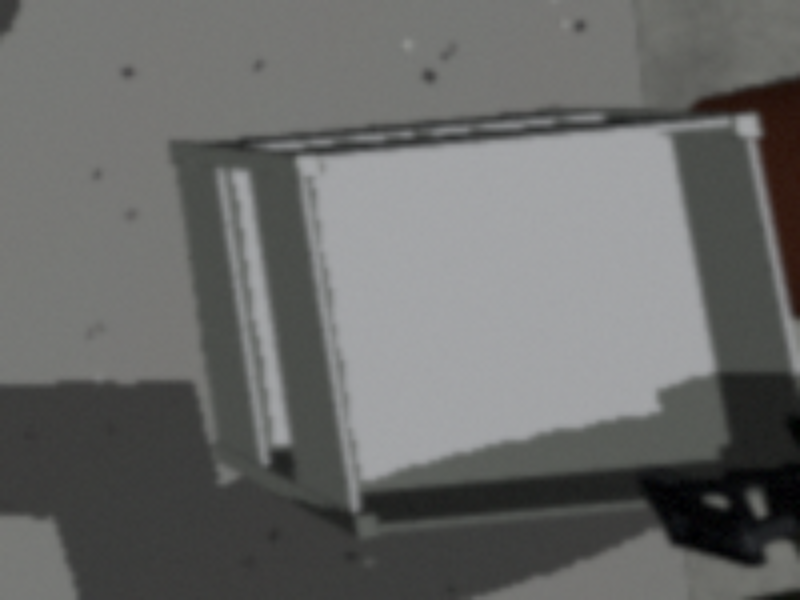

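A crate stands beside the tool, with its rim up to about 0.25 m high. I'll go up 200 mm before crossing.

```bash
python3 -m pendant '[{"tx":0,"ty":0,"tz":-40,"spin":0},{"tx":0,"ty":0,"tz":-40,"spin":0},{"tx":0,"ty":0,"tz":-40,"spin":0},{"tx":0,"ty":0,"tz":-40,"spin":0},{"tx":0,"ty":0,"tz":-40,"spin":0}]' 85 40
```

```text
time: 1.0
position: [0.2104, -0.6147, 0.4332]
orientation: [[0.946, 0.324, 0.0], [0.324, -0.946, -0.0], [-0.0, 0.0, -1.0]]
ft_force: [0.5, -1.1, -0.0]
grip_width: 0.085
finger_force: 0.0
```

```bash
python3 -m pendant '[{"tx":25,"ty":-34,"tz":0,"spin":0},{"tx":25,"ty":-34,"tz":0,"spin":0},{"tx":25,"ty":-34,"tz":0,"spin":0},{"tx":25,"ty":-34,"tz":0,"spin":0},{"tx":25,"ty":-34,"tz":0,"spin":0},{"tx":25,"ty":-34,"tz":0,"spin":0},{"tx":25,"ty":-34,"tz":0,"spin":0},{"tx":25,"ty":-34,"tz":0,"spin":0},{"tx":25,"ty":-34,"tz":0,"spin":0},{"tx":25,"ty":-34,"tz":0,"spin":0},{"tx":25,"ty":-34,"tz":0,"spin":0},{"tx":25,"ty":-34,"tz":0,"spin":0},{"tx":25,"ty":-34,"tz":0,"spin":0},{"tx":25,"ty":-34,"tz":0,"spin":0},{"tx":25,"ty":-34,"tz":0,"spin":0},{"tx":25,"ty":-34,"tz":0,"spin":0},{"tx":25,"ty":-34,"tz":0,"spin":0},{"tx":25,"ty":-34,"tz":0,"spin":0},{"tx":25,"ty":-34,"tz":0,"spin":0},{"tx":25,"ty":-34,"tz":0,"spin":0}]'
python3 -m pendant '[{"tx":0,"ty":0,"tz":40,"spin":-7.2},{"tx":0,"ty":0,"tz":40,"spin":-7.2},{"tx":0,"ty":0,"tz":40,"spin":-7.2},{"tx":0,"ty":0,"tz":40,"spin":0},{"tx":0,"ty":0,"tz":20,"spin":0},{"tx":0,"ty":0,"tz":0,"spin":0}]'
python3 - <<'E'
from h import *
o=observe();s=snapshot("wrist");cv2.imwrite("pics/w2.png",s["pixels"])
E
```

```text
time: 3.0
position: [0.4634, 0.1922, 0.4316]
orientation: [[0.946, 0.324, 0.001], [0.324, -0.946, 0.0], [0.001, 0.0, -1.0]]
ft_force: [0.9, -0.3, -0.4]
grip_width: 0.0848
finger_force: 0.0
time: 3.6
position: [0.4612, 0.1897, 0.2471]
orientation: [[0.76, 0.649, -0.007], [0.649, -0.76, -0.002], [-0.007, -0.003, -1.0]]
ft_force: [0.4, -0.1, -0.1]
grip_width: 0.0848
finger_force: 0.0
```

View pics/w2.png

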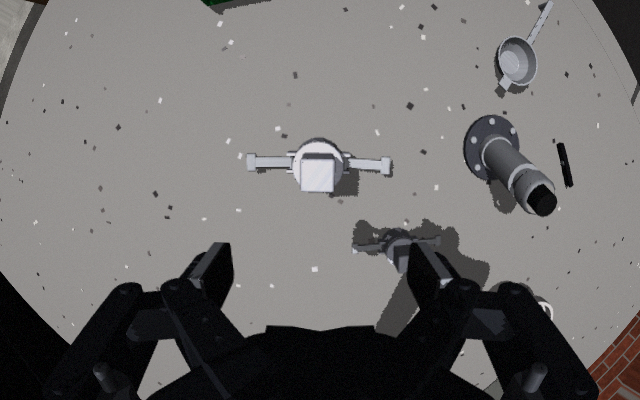

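The boss top is centred at about (318,176) and already nearly square to the fingers. Arm tips are at (252,162) and (387,166). The seal top is at (542,200), and the flange centre at (491,147).

```bash
python3 - <<'E'
from h import *
o=observe();s=snapshot("wrist");im=s["pixels"]
g=im.min(2);c=g[135:205,285:355]
m=(c>215).astype(np.uint8);n,l,st,ce=cv2.connectedComponentsWithStats(m)
for i in range(1,n):
    if st[i,4]>60:print(st[i],ce[i]+[285,135],cv2.minAreaRect(np.argwhere(l==i)[:,::-1].astype(np.float32)))
print("boss vals",g[168:190:4,300:340:4])
W=lambda p,z:(wplane(s,o,p,z)*1000).round(1)
print("boss",W((318,176),.096),"tips",W((252,162),.026),W((387,166),.026),"seal",W((542,200),.1488),"fl",W((491,147),.010))
cv2.imwrite("pics/w2c.png",np.hstack([cv2.resize(im[130:210,240:400],None,fx=2.5,fy=2.5,interpolation=2),cv2.resize(im[110:220,460:580],None,fx=3,fy=3,interpolation=2)[:200]]))
R=np.array(o["orientation"]);print(R.T@(np.array([.4616,.1916,0])-o["position"]))
E
```

```text
[ 18   9  34  14 122] [318.54918033 149.45901639] ((34.999996185302734, 14.499998092651367), (33.372989654541016, 10.192736625671387), 9.462322235107422)
[ 8 17  8 24 66] [296.28787879 164.72727273] ((11.047945976257324, 28.29452133178711), (6.33342981338501, 23.2923641204834), 6.009005546569824)
[ 17  28  17  20 136] [308.38970588 170.38970588] ((25.0, 37.5), (19.0, 16.0), 90.0)
boss vals [[185 218 216 218 214 211 216 216 161 103]
 [185 218 215 216 219 216 215 209 153 104]
 [187 216 217 210 213 214 210 207 151 107]
 [182 215 211 211 214 217 209 213 143 114]
 [182 215 210 215 214 211 211 208 132  76]
 [181 212 215 216 212 211 214 211 127  66]]
boss [463.5 194.1  96. ] tips [412.8 257.3  26. ] [516.1 129.   26. ] seal [601.9  17.9 148.8] fl [636.8  30.1  10. ]
[ 0.00101504 -0.00141887  0.24999149]
```

```bash
python3 -m pendant '[{"tx":2.7,"ty":-1.4,"tz":30,"spin":1},{"tx":0,"ty":0,"tz":40,"spin":0},{"tx":0,"ty":0,"tz":40,"spin":0},{"tx":0,"ty":0,"tz":40,"spin":0},{"tx":0,"ty":0,"tz":30,"spin":0},{"tx":0,"ty":0,"tz":7,"spin":0},{"tx":0,"ty":0,"tz":0,"spin":0}]'
python3 -m pendant '[{"tx":0,"ty":0,"tz":0,"spin":0},{"tx":0,"ty":0,"tz":0,"spin":0},{"tx":0,"ty":0,"tz":0,"spin":0},{"tx":0,"ty":0,"tz":0,"spin":0},{"tx":0,"ty":0,"tz":0,"spin":0},{"tx":0,"ty":0,"tz":0,"spin":0}]' 20 40
```

```text
time: 4.4
position: [0.4653, 0.1934, 0.0653]
orientation: [[0.772, 0.636, 0.001], [0.636, -0.772, 0.0], [0.001, 0.0, -1.0]]
ft_force: [-0.4, 0.3, 0.6]
grip_width: 0.0852
finger_force: 0.0
time: 5.0
position: [0.4653, 0.1937, 0.0657]
orientation: [[0.772, 0.636, 0.002], [0.636, -0.772, 0.001], [0.002, 0.0, -1.0]]
ft_force: [-1.6, 2.2, 5.3]
grip_width: 0.0335
finger_force: 44.4
```

```bash
python3 -m pendant '[{"tx":0,"ty":0,"tz":-20,"spin":0},{"tx":0,"ty":0,"tz":-40,"spin":0},{"tx":0,"ty":0,"tz":-45,"spin":0},{"tx":0,"ty":0,"tz":-45,"spin":0},{"tx":0,"ty":0,"tz":-45,"spin":0},{"tx":0,"ty":0,"tz":0,"spin":6.2},{"tx":0,"ty":0,"tz":0,"spin":6.2},{"tx":0,"ty":0,"tz":0,"spin":6.2},{"tx":-5,"ty":36,"tz":0,"spin":0},{"tx":-5,"ty":36,"tz":0,"spin":0},{"tx":-5,"ty":36,"tz":0,"spin":0},{"tx":-5,"ty":36,"tz":0,"spin":0},{"tx":-5,"ty":36,"tz":0,"spin":0},{"tx":-5,"ty":36,"tz":0,"spin":0},{"tx":0,"ty":0,"tz":0,"spin":0},{"tx":0,"ty":0,"tz":0,"spin":0}]'
python3 - <<'E'
from h import *
o=observe();s=snapshot("wrist");t=snapshot("side");im=s["pixels"]
cv2.imwrite("pics/w3.png",np.hstack([im[:300,140:500],cv2.resize(t["pixels"][150:300,210:390],None,fx=2,fy=2)]))
E
```

```text
time: 6.6
position: [0.5127, -0.02, 0.2577]
orientation: [[0.935, 0.355, -0.003], [0.355, -0.935, 0.001], [-0.003, -0.002, -1.0]]
ft_force: [-0.8, -0.4, -3.6]
grip_width: 0.0335
finger_force: 41.8
```

View pics/w3.png

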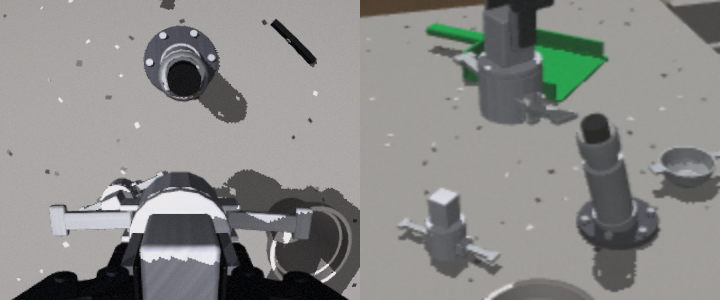

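Wrist view: seal top at about (325,78) and flange centre at about (322,62), almost in line with the tool's x. The cap hangs upright in the fingers with both arms out.

```bash
cat >> h.py <<'E'
def blob(m,near):
    n,l,st,ce=cv2.connectedComponentsWithStats(m.astype(np.uint8))
    i=[k for k in range(1,n) if st[k,4]>25];i=min(i,key=lambda k:np.hypot(*(ce[k]-near)));return ce[i],st[i]
E
python3 - <<'E'
from h import *
o=observe();s=snapshot("wrist");im=s["pixels"].astype(int)
R=np.array(o["orientation"]);p=np.array(o["position"])
c,st=blob(im.max(2)<35,(325,78));print("seal",c,st)
# flange: darker than table
f=(im.max(2)<95)&(im.max(2)>35);c2,st2=blob(f,(318,50));print("fl",c2,st2)
for y in (30,40,46,52):print(y,im[y,275:370:3,1])
for q,z in ((c,.1488),(c2,.01),((322,62),.01)):
    P=wplane(s,o,q,z);print((P*1000).round(1),(R.T@(P-p)*1000).round(1))
E
```

```text
seal [324.93649085  79.28955867] [309  62  34  35 929]
fl [324.5         64.61904762] [310  61  31  13  42]
30 [164 164 164 165 164 165 163 165 163 162 116  80  77  80  84  78  77  74
  78  82 111 138 166 164 162 164 166 162 165 164 162 162]
40 [164 165 163 163 166 168  87  77  84  76  34  75  83  83  78  80  75  81
  77  71  74  77  78  78  76 106 163 166 165 166 166 164]
46 [166 167 166 164 164  86  89  80  88  79  78  81 109 202 179 142 164 181
 189 107  76  71  81  74  74  73  74 162 166 166 168 165]
52 [164 164 169 165  85  88  85  86  83  77 150 110  97 173 156 127 104 117
 126 101  89 138  81  77  69  75  77  72 163 164 165 163]
[601.   10.9 148.8] [ 93.1   3.9 109.3]
[631.8  21.1  10. ] [125.7   5.5 248.1]
[633.8  25.2  10. ] [129.1   2.4 248.1]
```

```bash
cat >> h.py <<'E'
def wproj(s,pt):  # tool-frame point (mm) -> pixel
    M=s["T_tool_cam"];K=s["camera_matrix"];c=M[:3,:3].T@(np.array(pt)/1000-M[:3,3])
    th=np.arctan2(np.hypot(c[0],c[1]),c[2]);v=c[:2]/max(np.hypot(c[0],c[1]),1e-12)
    return np.array([K[0,2]+K[0,0]*th*v[0],K[1,2]+K[1,1]*th*v[1]])
E
python3 - <<'E'
from h import *
o=observe();s=snapshot("wrist");im=s["pixels"].astype(int);g=im.max(2)
print(s["camera_matrix"].round(1).tolist())
for n,p in dict(shoulder=(29,0,13.5),shL=(0,-29,13.5),shR=(0,29,13.5),mouthF=(29,0,65.5),bossF=(17,0,-30.5),bossFL=(17,-17,-30.5),bossFR=(17,17,-30.5)).items(): print(n,wproj(s,p).round(1))
print("col320",[(y,g[y,320]) for y in range(160,260,3)])
for y in (200,225,235): print(y,g[y,255:385:3].tolist())
E
```

```text
[[309.7, 0.0, 319.8], [0.0, 309.7, 195.2], [0.0, 0.0, 1.0]]
shoulder [320.  185.7]
shL [267.6 236.6]
shR [372.3 236.7]
mouthF [320.  167.3]
bossF [320.  241.9]
bossFL [277.4 241.6]
bossFR [362.5 241.6]
col320 [(160, np.int64(169)), (163, np.int64(173)), (166, np.int64(169)), (169, np.int64(171)), (172, np.int64(100)), (175, np.int64(67)), (178, np.int64(68)), (181, np.int64(68)), (184, np.int64(66)), (187, np.int64(59)), (190, np.int64(144)), (193, np.int64(235)), (196, np.int64(235)), (199, np.int64(234)), (202, np.int64(235)), (205, np.int64(235)), (208, np.int64(233)), (211, np.int64(236)), (214, np.int64(69)), (217, np.int64(64)), (220, np.int64(69)), (223, np.int64(68)), (226, np.int64(72)), (229, np.int64(66)), (232, np.int64(70)), (235, np.int64(70)), (238, np.int64(71)), (241, np.int64(69)), (244, np.int64(85)), (247, np.int64(173)), (250, np.int64(227)), (253, np.int64(235)), (256, np.int64(233)), (259, np.int64(225))]
200 [236, 225, 54, 68, 68, 73, 57, 72, 67, 98, 90, 175, 233, 235, 234, 235, 235, 235, 236, 235, 235, 233, 235, 235, 235, 236, 235, 237, 234, 235, 235, 226, 140, 47, 45, 50, 49, 47, 47, 45, 51, 78, 76, 76]
225 [209, 213, 213, 212, 212, 162, 235, 235, 236, 236, 213, 90, 73, 69, 74, 74, 68, 68, 69, 69, 71, 69, 69, 72, 71, 69, 65, 68, 68, 65, 66, 64, 64, 119, 135, 136, 133, 132, 90, 99, 102, 101, 103, 105]
235 [172, 167, 156, 67, 72, 233, 58, 62, 55, 25, 92, 75, 72, 69, 73, 75, 74, 69, 70, 76, 71, 70, 72, 71, 73, 74, 66, 70, 65, 70, 67, 68, 70, 59, 22, 43, 38, 43, 86, 54, 49, 171, 172, 173]
```

```bash
python3 -m pendant '[{"tx":20,"ty":0.4,"tz":0,"spin":-1},{"tx":25,"ty":0.4,"tz":0,"spin":-1},{"tx":25,"ty":1.3,"tz":0,"spin":0},{"tx":20,"ty":1.5,"tz":0,"spin":0},{"tx":11.6,"ty":0.5,"tz":0,"spin":0},{"tx":0,"ty":0,"tz":0,"spin":0},{"tx":0,"ty":0,"tz":0,"spin":0}]'
python3 - <<'E'
from h import *
o=observe();R=np.array(o["orientation"]);p=np.array(o["position"])*1000
print(p.round(1),(R.T@(np.array([608.4,14.1,197.5])-p)).round(1),np.degrees(np.arctan2(R[1,0],R[0,0])))
E
```

```text
time: 7.5
position: [0.6085, 0.0157, 0.2591]
orientation: [[0.921, 0.39, -0.001], [0.39, -0.921, -0.0], [-0.001, -0.0, -1.0]]
ft_force: [-0.8, -0.3, -3.4]
grip_width: 0.033
finger_force: 41.8
[608.5  15.7 259.1] [-0.7  1.4 61.6] 22.940180208199916
```

```bash
python3 -m pendant '[{"tx":-0.7,"ty":1.4,"tz":12,"spin":0},{"tx":0,"ty":0,"tz":15,"spin":0},{"tx":0,"ty":0,"tz":15,"spin":0},{"tx":0,"ty":0,"tz":8,"spin":0},{"tx":0,"ty":0,"tz":3,"spin":0},{"tx":0,"ty":0,"tz":0,"spin":0},{"tx":0,"ty":0,"tz":0,"spin":0}]'; python3 - <<'E'
from h import *
t=snapshot("top");s=snapshot("side")
cv2.imwrite("pics/p4.png",np.hstack([cv2.resize(s["pixels"][150:280,270:380],None,fx=3.6,fy=3.6),cv2.resize(t["pixels"][150:280,280:390],None,fx=3.6,fy=3.6)]))
E
```

```text
time: 8.2
position: [0.6093, 0.0137, 0.2069]
orientation: [[0.921, 0.389, 0.001], [0.389, -0.921, -0.0], [0.001, 0.0, -1.0]]
ft_force: [0.3, 0.6, -3.8]
grip_width: 0.0336
finger_force: 41.8
```

```bash
for i in 1 2; do :; done; python3 -m pendant '[{"tx":-0.5,"ty":0,"tz":2,"spin":0},{"tx":0,"ty":0,"tz":2,"spin":0},{"tx":0,"ty":0,"tz":0,"spin":0}]'; python3 -m pendant '[{"tx":0,"ty":0,"tz":2,"spin":0},{"tx":0,"ty":0,"tz":2,"spin":0},{"tx":0,"ty":0,"tz":0,"spin":0}]'
```

```text
time: 8.6
position: [0.6083, 0.0136, 0.202]
orientation: [[0.921, 0.389, -0.001], [0.389, -0.921, 0.0], [-0.001, -0.0, -1.0]]
ft_force: [0.7, 0.1, -3.6]
grip_width: 0.0337
finger_force: 41.8
time: 8.9
position: [0.6082, 0.0136, 0.1978]
orientation: [[0.921, 0.389, -0.001], [0.389, -0.921, 0.0], [-0.001, -0.0, -1.0]]
ft_force: [-0.4, -1.2, -3.5]
grip_width: 0.033
finger_force: 41.8
```

```bash
python3 -m pendant '[{"tx":0,"ty":0,"tz":2,"spin":0},{"tx":0,"ty":0,"tz":2,"spin":0},{"tx":-2,"ty":0,"tz":0,"spin":0},{"tx":-2,"ty":0,"tz":0,"spin":0},{"tx":0,"ty":0,"tz":0,"spin":0}]' 20 25; python3 -m pendant '[{"tx":-2,"ty":0,"tz":0.2,"spin":0},{"tx":-2,"ty":0,"tz":0.2,"spin":0},{"tx":-2,"ty":0,"tz":0.2,"spin":0},{"tx":0,"ty":0,"tz":0,"spin":0}]'; python3 -m pendant '[{"tx":-2,"ty":0,"tz":0.3,"spin":0},{"tx":-2,"ty":0,"tz":0.3,"spin":0},{"tx":0,"ty":0,"tz":0,"spin":0}]'
```

```text
time: 9.4
position: [0.6053, 0.0122, 0.1948]
orientation: [[0.921, 0.389, 0.002], [0.389, -0.921, 0.001], [0.002, 0.0, -1.0]]
ft_force: [2.0, 0.8, -3.9]
grip_width: 0.0334
finger_force: 41.8
time: 9.8
position: [0.5996, 0.0098, 0.1942]
orientation: [[0.921, 0.389, 0.002], [0.389, -0.921, 0.0], [0.002, 0.0, -1.0]]
ft_force: [4.2, 2.6, -3.7]
grip_width: 0.0334
finger_force: 41.6
time: 10.1
position: [0.5957, 0.0082, 0.1934]
orientation: [[0.921, 0.389, 0.001], [0.389, -0.921, 0.0], [0.001, 0.0, -1.0]]
ft_force: [3.3, 2.3, -3.7]
grip_width: 0.0336
finger_force: 41.5
```

```bash
python3 -m pendant '[{"tx":-2,"ty":0,"tz":0.4,"spin":0},{"tx":-2,"ty":0,"tz":0.4,"spin":0},{"tx":-2,"ty":0,"tz":0.5,"spin":0},{"tx":0,"ty":0,"tz":0,"spin":0}]'; python3 -m pendant '[{"tx":-1.5,"ty":0,"tz":1,"spin":0},{"tx":-1,"ty":0,"tz":1.5,"spin":0},{"tx":0,"ty":0,"tz":2,"spin":0},{"tx":0,"ty":0,"tz":0,"spin":0}]'
```

```text
time: 10.5
position: [0.5903, 0.0058, 0.192]
orientation: [[0.921, 0.389, 0.001], [0.389, -0.921, 0.0], [0.001, 0.0, -1.0]]
ft_force: [5.6, 3.1, -4.1]
grip_width: 0.0332
finger_force: 41.4
time: 10.9
position: [0.588, 0.0048, 0.1876]
orientation: [[0.921, 0.389, 0.001], [0.389, -0.921, -0.0], [0.0, 0.0, -1.0]]
ft_force: [3.0, 3.2, -0.5]
grip_width: 0.0333
finger_force: 41.8
```

```bash
python3 -m pendant '[{"tx":0.8,"ty":0,"tz":2.9,"spin":0},{"tx":0.8,"ty":0,"tz":2.9,"spin":0},{"tx":0,"ty":0,"tz":0,"spin":0}]';python3 -m pendant '[{"tx":0.8,"ty":0,"tz":2.9,"spin":0},{"tx":0.8,"ty":0,"tz":2.9,"spin":0},{"tx":0.8,"ty":0,"tz":2.9,"spin":0},{"tx":0,"ty":0,"tz":0,"spin":0}]'
```

```text
time: 11.2
position: [0.5892, 0.0055, 0.1808]
orientation: [[0.921, 0.389, -0.0], [0.389, -0.921, 0.0], [-0.0, -0.0, -1.0]]
ft_force: [5.0, 2.5, -3.4]
grip_width: 0.0336
finger_force: 41.6
time: 11.6
position: [0.5913, 0.0064, 0.1719]
orientation: [[0.921, 0.389, -0.001], [0.389, -0.921, 0.0], [-0.001, -0.0, -1.0]]
ft_force: [3.7, 1.9, -4.6]
grip_width: 0.0338
finger_force: 41.4
```

```bash
python3 -m pendant '[{"tx":0,"ty":0,"tz":0,"spin":0},{"tx":0.8,"ty":0,"tz":2.9,"spin":0},{"tx":0.8,"ty":0,"tz":2.9,"spin":0},{"tx":0,"ty":0,"tz":0,"spin":0}]' 15 70;python3 -m pendant '[{"tx":0.8,"ty":0,"tz":2.9,"spin":0},{"tx":0.8,"ty":0,"tz":2.9,"spin":0},{"tx":0,"ty":0,"tz":0,"spin":0}]'
```

```text
time: 12.0
position: [0.5926, 0.0068, 0.1677]
orientation: [[0.921, 0.389, -0.001], [0.389, -0.921, -0.0], [-0.001, -0.0, -1.0]]
ft_force: [-2.3, 1.9, 4.3]
grip_width: 0.0329
finger_force: 76.3
time: 12.3
position: [0.5941, 0.0076, 0.1616]
orientation: [[0.921, 0.389, -0.001], [0.389, -0.921, -0.0], [-0.001, -0.0, -1.0]]
ft_force: [-2.0, 1.3, 2.8]
grip_width: 0.0329
finger_force: 76.3
```

```bash
python3 -m pendant '[{"tx":0.6,"ty":0,"tz":2.5,"spin":0},{"tx":0.5,"ty":0,"tz":2,"spin":0},{"tx":0,"ty":0,"tz":0,"spin":0}]';python3 -m pendant '[{"tx":0.3,"ty":0,"tz":1.2,"spin":0},{"tx":0,"ty":0,"tz":0,"spin":0}]';python3 -m pendant '[{"tx":0.3,"ty":0,"tz":1.2,"spin":0},{"tx":0,"ty":0,"tz":0,"spin":0}]'; python3 -m pendant '[{"tx":0.3,"ty":0,"tz":1.2,"spin":0},{"tx":0,"ty":0,"tz":0,"spin":0}]'
```

```text
time: 12.6
position: [0.5952, 0.008, 0.1574]
orientation: [[0.921, 0.389, -0.001], [0.389, -0.921, -0.0], [-0.001, -0.0, -1.0]]
ft_force: [-2.0, 1.7, 5.2]
grip_width: 0.0326
finger_force: 76.6
time: 12.8
position: [0.5953, 0.008, 0.1573]
orientation: [[0.921, 0.389, -0.001], [0.389, -0.921, -0.0], [-0.001, -0.0, -1.0]]
ft_force: [-5.8, 0.8, 9.5]
grip_width: 0.0331
finger_force: 77.3
time: 13.0
position: [0.5953, 0.008, 0.1573]
orientation: [[0.921, 0.389, -0.002], [0.389, -0.921, -0.001], [-0.002, -0.0, -1.0]]
ft_force: [-9.8, 0.2, 14.5]
grip_width: 0.0327
finger_force: 78.0
time: 13.2
position: [0.5955, 0.008, 0.1573]
orientation: [[0.921, 0.389, -0.003], [0.389, -0.921, -0.001], [-0.003, -0.0, -1.0]]
ft_force: [-13.6, 0.3, 21.1]
grip_width: 0.0329
finger_force: 78.6
```

```bash
python3 -m pendant '[{"tx":-1,"ty":0,"tz":1,"spin":0},{"tx":0,"ty":0,"tz":0.8,"spin":0},{"tx":0,"ty":0,"tz":0,"spin":0}]'; python3 - <<'E'
from h import *
t=snapshot("top");s=snapshot("side")
cv2.imwrite("pics/p5.png",np.hstack([cv2.resize(s["pixels"][175:275,290:380],None,fx=5.5,fy=5.5,interpolation=2),cv2.resize(t["pixels"][165:235,300:350],None,fx=5.5,fy=5.5,interpolation=2)[:385] if 0 else np.zeros((550,0,3),np.uint8)]))
E
```

```text
time: 13.5
position: [0.5954, 0.0079, 0.1572]
orientation: [[0.921, 0.39, 0.0], [0.39, -0.921, -0.0], [-0.0, 0.0, -1.0]]
ft_force: [-14.0, 1.3, 24.6]
grip_width: 0.0326
finger_force: 79.2
```

View pics/p5.png

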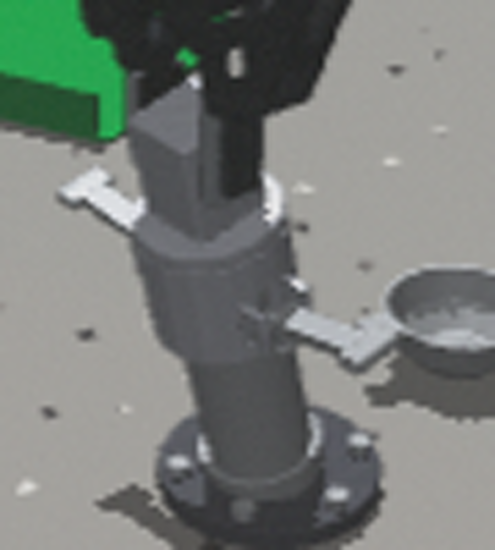

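The side crop shows the cap coaxial with the neck and both arms still out. I'll check the seating numerically by projecting the expected home pose into this view.

```bash
python3 - <<'E'
from h import *
s=snapshot("side")
u=np.array([.9205,.3907,0]);z=np.array([0,0,1.]);a=-np.sin(.26)*u+np.cos(.26)*z;y=np.array([-.3907,.9205,0])
N=np.array([604.3,12.0,135])
for d in (0,5):
  print("gap",d)
  M=N+a*(d-44)
  for n,P in dict(mouth=M,shoulder=M+52*a,bosstop=M+96*a,tip_py=M+16*a+80*y,tip_my=M+16*a-80*y,N=N,foot=N-140*a).items():
    q=proj(s,P/1000);print(n,((q-[290,175])*5.5+2).round(0))
  # silhouettes: lowest row of mouth ring & shoulder ring front
  for n,r,h in (("mouthring",29,0),("shring",29,52)):
    th=np.linspace(0,6.28,73);x=a[2]*u+np.sin(.26)*z
    Q=np.array([(proj(s,(M+h*a+r*(np.cos(t)*x+np.sin(t)*y))/1000)-[290,175])*5.5+2 for t in th]);print(n,Q.min(0).round(),Q.max(0).round())
E
```

```text
gap 0
mouth [233. 311.]
shoulder [209. 208.]
bosstop [187. 115.]
tip_py [ 95. 199.]
tip_my [375. 373.]
N [213. 225.]
foot [274. 481.]
mouthring [159. 260.] [308. 365.]
shring [132. 158.] [287. 261.]
gap 5
mouth [231. 302.]
shoulder [207. 198.]
bosstop [184. 104.]
tip_py [ 93. 190.]
tip_my [374. 363.]
N [213. 225.]
foot [274. 481.]
mouthring [157. 251.] [306. 355.]
shring [129. 148.] [285. 251.]
```

```bash
python3 - <<'E'
from h import *
s=snapshot("side");g=s["pixels"].max(2).astype(int)
for c in range(328,342,2): print(c,g[212:246,c].tolist())
E
```

```text
328 [76, 86, 85, 86, 86, 87, 90, 122, 119, 118, 96, 94, 94, 95, 93, 94, 95, 93, 93, 96, 94, 95, 96, 95, 95, 95, 96, 96, 95, 85, 79, 78, 79, 79]
330 [79, 87, 84, 85, 86, 116, 118, 119, 122, 115, 94, 89, 107, 95, 93, 94, 92, 92, 94, 94, 93, 94, 94, 93, 95, 95, 93, 94, 93, 84, 82, 81, 84, 83]
332 [84, 86, 85, 92, 113, 121, 121, 119, 119, 99, 93, 92, 93, 92, 93, 94, 94, 94, 95, 94, 96, 94, 94, 93, 94, 95, 94, 94, 95, 83, 79, 83, 82, 81]
334 [86, 89, 104, 120, 120, 120, 121, 121, 98, 90, 100, 95, 93, 92, 93, 92, 91, 91, 105, 115, 79, 86, 82, 88, 91, 91, 94, 93, 90, 83, 84, 83, 84, 83]
336 [91, 114, 121, 122, 122, 119, 117, 100, 91, 98, 90, 89, 89, 90, 89, 90, 86, 88, 90, 114, 124, 85, 87, 85, 85, 92, 93, 90, 81, 83, 80, 82, 82, 81]
338 [213, 124, 214, 122, 121, 102, 85, 86, 89, 89, 86, 84, 85, 86, 87, 82, 79, 74, 75, 90, 103, 93, 94, 94, 88, 88, 89, 86, 79, 79, 79, 81, 80, 79]
340 [230, 228, 182, 127, 92, 87, 81, 82, 80, 79, 81, 82, 81, 83, 85, 91, 92, 92, 92, 96, 109, 99, 77, 77, 76, 83, 98, 80, 77, 77, 78, 76, 79, 78]
```

The mouth edge measured at row 365 in the crop equals the prediction for a zero gap, and the push force rose with no motion, so the cap is home. Releasing.

```bash
python3 -m pendant '[{"tx":-0.8,"ty":0,"tz":-3,"spin":0},{"tx":0,"ty":0,"tz":0,"spin":0}]'; python3 -m pendant '[{"tx":0,"ty":0,"tz":0,"spin":0},{"tx":0,"ty":0,"tz":0,"spin":0},{"tx":0,"ty":0,"tz":0,"spin":0}]' 60; python3 -m pendant '[{"tx":0,"ty":0,"tz":-20,"spin":0},{"tx":0,"ty":0,"tz":-40,"spin":0},{"tx":0,"ty":0,"tz":-30,"spin":0},{"tx":0,"ty":0,"tz":0,"spin":0},{"tx":0,"ty":0,"tz":0,"spin":0},{"tx":0,"ty":0,"tz":0,"spin":0}]' 0 40
python3 - <<'E'
from h import *
s=snapshot("side");t=snapshot("top")
cv2.imwrite("pics/p6.png",np.hstack([cv2.resize(s["pixels"][175:275,290:380],None,fx=4.4,fy=4.4,interpolation=2),cv2.resize(t["pixels"][150:250,300:380],None,fx=4.4,fy=4.4,interpolation=2)]))
E
```

```text
time: 13.9
position: [0.5952, 0.0079, 0.1572]
orientation: [[0.921, 0.389, 0.002], [0.389, -0.921, 0.0], [0.002, 0.001, -1.0]]
ft_force: [-4.9, 2.3, 11.5]
grip_width: 0.0331
finger_force: 77.5
time: 14.2
position: [0.594, 0.0074, 0.1532]
orientation: [[0.921, 0.389, -0.002], [0.389, -0.921, -0.0], [-0.002, -0.0, -1.0]]
ft_force: [-0.2, 0.3, -0.5]
grip_width: 0.0601
finger_force: 0.0
time: 14.8
position: [0.5936, 0.0077, 0.2421]
orientation: [[0.921, 0.389, -0.003], [0.389, -0.921, 0.0], [-0.003, -0.001, -1.0]]
ft_force: [-0.7, -0.1, 0.1]
grip_width: 0.0001
finger_force: 0.0
```

```bash
cat >> h.py <<'E'
U=np.array([.9205,.3907,0]);Y=np.array([-.3907,.9205,0]);Z=np.array([0,0,1.]);A=-np.sin(.26)*U+np.cos(.26)*Z
N=np.array([604,11.7,136.])
def tip(s,th,r=49):return N-28*A+s*33*Y+r*(s*np.sin(th)*Y-np.cos(th)*A)
def tcp(s,th,r=42,back=13):
    C=tip(s,th,r)+3*(s*np.cos(th)*Y+np.sin(th)*A)
    t=tip(s,th);ux=(t-N)@U+50;yy=(C-N)@Y+s*11
    P=N+ux*U+yy*Y;P[2]=C[2]-back;return P
def go(P):
    o=observe();R=np.array(o["orientation"]);return (R.T@(np.array(P)-np.array(o["position"])*1000)).round(1)
E
python3 - <<'E'
from h import *
s=snapshot("side");t=snapshot("top");o=observe()
print("strainer",plane(t,(317.5,160.5),.02),"q",np.round(o["qpos"],2))
for k in(1,-1):
  for th in (1.57,1.75,1.9,2.1):
    P=tip(k,th)/1000;print(k,th,(P*1000).round(),"side",proj(s,P).round(1),"top",proj(t,P).round(1))
  print([tcp(k,th).round().tolist() for th in (1.7,1.2,.8,.4,0)])
# bright arm-tip pixels in side
g=s["pixels"].min(2)
for (y0,y1,x0,x1) in ((195,220,295,318),(228,248,340,365)):
    m=(g[y0:y1,x0:x1]>165).astype(np.uint8);n,l,st,ce=cv2.connectedComponentsWithStats(m)
    print([(st[i,4],(ce[i]+[x0,y0]).round(1).tolist()) for i in range(1,n) if st[i,4]>8])
cv2.imwrite("pics/p6.png",np.hstack([cv2.resize(s["pixels"][175:275,290:380],None,fx=4.4,fy=4.4,interpolation=2),cv2.resize(t["pixels"][150:250,300:380],None,fx=4.4,fy=4.4,interpolation=2)]))
E
```

```text
strainer [0.74435032 0.08346505 0.02      ] q [-0.08 -0.    1.76 -0.    1.38  1.09]
1 1.57 [579.  90. 109.] side [306.3 210.2] top [314.6 210.8]
1 1.75 [577.  88. 117.] side [305.7 207.4] top [315.2 211. ]
1 1.9 [576.  86. 124.] side [305.5 205.2] top [316.  211.1]
1 2.1 [575.  81. 133.] side [305.8 202.8] top [317.7 210.8]
[[622.0, 112.0, 104.0], [628.0, 113.0, 84.0], [635.0, 108.0, 70.0], [643.0, 97.0, 60.0], [650.0, 82.0, 55.0]]
-1 1.57 [643. -61. 109.] side [358.6 242.6] top [369.1 188.4]
-1 1.75 [640. -61. 117.] side [357.7 239.2] top [369.5 188.7]
-1 1.9 [638. -60. 124.] side [356.5 236.1] top [369.5 189.1]
-1 2.1 [634. -57. 133.] side [354.4 231.8] top [368.8 189.8]
[[688.0, -45.0, 104.0], [694.0, -42.0, 84.0], [695.0, -33.0, 70.0], [692.0, -20.0, 60.0], [687.0, -4.0, 55.0]]
[(np.int32(17), [315.6, 197.0]), (np.int32(83), [309.0, 210.6])]
[(np.int32(94), [352.7, 235.2])]
```

```bash
python3 -m pendant '[{"tx":0,"ty":0,"tz":-10,"spin":-8.2},{"tx":0,"ty":0,"tz":0,"spin":-8.2},{"tx":0,"ty":0,"tz":0,"spin":-8.2},{"tx":0,"ty":0,"tz":0,"spin":-8.2},{"tx":0,"ty":0,"tz":0,"spin":-8.2},{"tx":0,"ty":0,"tz":0,"spin":-8.2},{"tx":0,"ty":0,"tz":0,"spin":-8.2},{"tx":0,"ty":0,"tz":0,"spin":-8.2},{"tx":0,"ty":0,"tz":0,"spin":-8.2},{"tx":0,"ty":0,"tz":0,"spin":-8.2},{"tx":0,"ty":0,"tz":0,"spin":-8},{"tx":20,"ty":17,"tz":0,"spin":0},{"tx":25,"ty":17,"tz":0,"spin":0},{"tx":25,"ty":17,"tz":0,"spin":0},{"tx":15,"ty":16,"tz":0,"spin":0},{"tx":0,"ty":0,"tz":20,"spin":0},{"tx":0,"ty":0,"tz":30,"spin":0},{"tx":0,"ty":0,"tz":30,"spin":0},{"tx":0,"ty":0,"tz":15,"spin":0},{"tx":0,"ty":0,"tz":0,"spin":0}]' 85
python3 - <<'E'
from h import *
print(go(tcp(1,1.7)))
s=snapshot("wrist")
cv2.imwrite("pics/w7.png",np.hstack([s["pixels"][60:360,120:520],cv2.resize(snapshot("side")["pixels"][150:270,270:420],None,fx=2.5,fy=2.5)]))
E
```

```text
time: 17.0
position: [0.6212, 0.1118, 0.1556]
orientation: [[-0.389, 0.921, -0.007], [0.921, 0.389, -0.001], [0.002, -0.006, -1.0]]
ft_force: [0.3, 0.1, -0.3]
grip_width: 0.0846
finger_force: 0.0
[-0.3  1.  51.5]
```

View pics/w7.png

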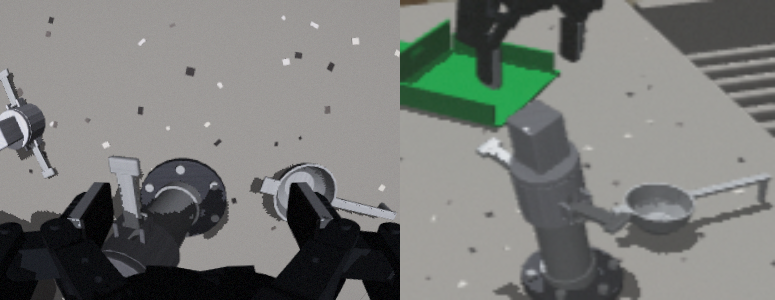

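The wrist view shows arm 1's (neck +y) wide end at about (247,223) in the full image, just inside the left finger. The side view shows the cap still seated. This was my last picture, so from here I'll measure only.

```bash
python3 - <<'E'
from h import *
o=observe();s=snapshot("wrist");R=np.array(o["orientation"]);p=np.array(o["position"])
g=s["pixels"].min(2)
m=(g[210:300,225:275]>195).astype(np.uint8);n,l,st,ce=cv2.connectedComponentsWithStats(m)
print([(st[i].tolist(),(ce[i]+[225,210]).round(1).tolist()) for i in range(1,n) if st[i,4]>8])
for q in ((245,223),(230,222),(262,222)):
    P=wplane(s,o,q,.117);print((P*1000).round(1),(R.T@(P-p)*1000).round(1))
P=tip(1,1.7);print("pred tip",P.round(1),(R.T@(P/1000-p)*1000).round(1),wproj(s,R.T@(P/1000-p)*1000))
for b in (0,-13):
  print("finger inner end",b,wproj(s,(11,-42.5,b)),wproj(s,(-11,-42.5,b)),"outer",wproj(s,(11,-57,b)))
d=s["pixels"].max(2);print([(y,d[y,175:240:4].tolist()) for y in (238,246,254,262,270)])
E
```

```text
[]
[578.8  90.5 117. ] [ -2.4 -49.7  42.9]
[569.2  87.  117. ] [ -1.9 -60.   42.9]
[589.1  95.7 117. ] [ -1.6 -38.2  42.9]
pred tip [577.3  89.  115. ] [ -3.2 -51.7  44.9] [242.78649403 222.9962984 ]
finger inner end 0 [237.61703276 228.3867782 ] [241.62254983 266.39429679] outer [211.10857006 227.76363305]
finger inner end -13 [230.90619745 238.56393795] [235.81778318 278.72501126] outer [202.58572314 237.62818566]
[(238, [155, 154, 153, 156, 155, 155, 155, 154, 156, 152, 156, 155, 155, 156, 154, 159, 177]), (246, [153, 156, 156, 155, 156, 153, 154, 158, 155, 91, 81, 80, 10, 0, 137, 145, 87]), (254, [157, 156, 154, 157, 154, 155, 55, 17, 77, 79, 61, 12, 7, 8, 110, 69, 84]), (262, [155, 156, 155, 153, 86, 30, 67, 79, 81, 22, 9, 4, 0, 8, 10, 70, 79]), (270, [151, 152, 154, 16, 20, 81, 79, 78, 16, 12, 11, 7, 10, 6, 9, 68, 56])]
```

```bash
python3 -m pendant '[{"tx":0,"ty":1,"tz":20,"spin":0},{"tx":0,"ty":0,"tz":20,"spin":0},{"tx":0,"ty":0,"tz":5,"spin":0},{"tx":0,"ty":0,"tz":0,"spin":0}]'; python3 -m pendant '[{"tx":0,"ty":0,"tz":3,"spin":0},{"tx":0,"ty":0,"tz":3,"spin":0},{"tx":0,"ty":0,"tz":0,"spin":0}]'
python3 - <<'E'
from h import *
L=[1.7,1.5,1.3,1.1,.9,.7,.5,.3,.15,0,-.05]
p=None
for th in L:
    P=tcp(1,th);q=np.array([(P-N)@Y,(P-N)@U,-P[2]])
    if p is not None:print(th,(q-p).round(1),P.round(1))
    p=q
E
```

```text
time: 17.55
position: [0.6244, 0.1124, 0.1149]
orientation: [[-0.389, 0.921, 0.0], [0.921, 0.389, 0.0], [-0.0, 0.0, -1.0]]
ft_force: [0.7, 0.3, 0.1]
grip_width: 0.0852
finger_force: 0.0
time: 17.85
position: [0.6244, 0.1125, 0.1088]
orientation: [[-0.389, 0.921, 0.001], [0.921, 0.389, 0.0], [-0.0, 0.001, -1.0]]
ft_force: [0.3, 0.2, 0.0]
grip_width: 0.0847
finger_force: 0.0
1.5 [0.8 2.5 8.1] [623.8 113.7  96. ]
1.3 [-0.8  2.5  8.1] [626.4 113.9  87.9]
1.1 [-2.5  2.3  7.8] [629.6 112.5  80.1]
0.9 [-4.   2.1  7.1] [633.1 109.6  73. ]
0.7 [-5.4  1.8  6.2] [636.9 105.3  66.8]
0.5 [-6.6  1.4  5.1] [640.7  99.8  61.7]
0.3 [-7.5  1.   3.7] [644.6  93.3  58. ]
0.15 [-6.   0.4  1.8] [647.3  87.9  56.2]
0 [-6.2  0.1  0.9] [649.9  82.2  55.4]
-0.05 [-2.1 -0.   0.1] [650.7  80.3  55.3]
```

```bash
python3 -m pendant '[{"tx":0.5,"ty":0,"tz":5,"spin":0},{"tx":0.5,"ty":0,"tz":5,"spin":0},{"tx":0,"ty":0,"tz":3,"spin":0},{"tx":0,"ty":0,"tz":0,"spin":0}]'; python3 -m pendant '[{"tx":-0.4,"ty":1.2,"tz":4,"spin":0},{"tx":-0.4,"ty":1.3,"tz":4,"spin":0},{"tx":-1.2,"ty":1.1,"tz":4,"spin":0},{"tx":-1.3,"ty":1.2,"tz":4,"spin":0},{"tx":0,"ty":0,"tz":0,"spin":0}]'
```

```text
time: 18.25
position: [0.6234, 0.1133, 0.0946]
orientation: [[-0.389, 0.921, -0.001], [0.921, 0.389, -0.0], [0.0, -0.001, -1.0]]
ft_force: [0.5, -0.6, 1.4]
grip_width: 0.085
finger_force: 0.6
time: 18.75
position: [0.6292, 0.1121, 0.0784]
orientation: [[-0.389, 0.921, -0.001], [0.921, 0.389, -0.0], [0.0, -0.001, -1.0]]
ft_force: [0.1, 0.5, -0.1]
grip_width: 0.0851
finger_force: 0.5
```

```bash
python3 -m pendant '[{"tx":-2,"ty":1.1,"tz":3.5,"spin":0},{"tx":-2,"ty":1,"tz":3.5,"spin":0},{"tx":0,"ty":0,"tz":0,"spin":0}]'; python3 -m pendant '[{"tx":-2.7,"ty":0.9,"tz":3.1,"spin":0},{"tx":-2.7,"ty":0.9,"tz":3.1,"spin":0},{"tx":0,"ty":0,"tz":0,"spin":0}]';  python3 -m pendant '[{"tx":-3.3,"ty":0.7,"tz":2.5,"spin":0},{"tx":-3.3,"ty":0.7,"tz":2.5,"spin":0},{"tx":0,"ty":0,"tz":0,"spin":0}]'
python3 - <<'E'
from h import *
s=snapshot("side");g=s["pixels"]
for th in(1.7,1.3,1,.7,.5,.3,0):print(th,proj(s,tip(1,th)/1000).round(1))
m=g[195:245,293:325].min(2)
for y in range(0,50,2):print(y+195,m[y,::2].tolist())
E
```

```text
time: 19.05
position: [0.6328, 0.1091, 0.0716]
orientation: [[-0.389, 0.921, -0.001], [0.921, 0.389, -0.0], [0.0, -0.001, -1.0]]
ft_force: [-0.7, 0.7, 1.1]
grip_width: 0.085
finger_force: 0.5
time: 19.35
position: [0.6366, 0.1047, 0.0654]
orientation: [[-0.389, 0.921, -0.001], [0.921, 0.389, -0.0], [0.0, -0.001, -1.0]]
ft_force: [-0.0, 1.6, 0.8]
grip_width: 0.0853
finger_force: 0.6
time: 19.65
position: [0.6406, 0.0991, 0.0607]
orientation: [[-0.389, 0.921, -0.0], [0.921, 0.389, -0.0], [-0.0, -0.0, -1.0]]
ft_force: [0.4, 0.9, 0.2]
grip_width: 0.0849
finger_force: 0.6
1.7 [305.8 208.1]
1.3 [308.1 215. ]
1 [311.  220.5]
0.7 [314.7 225.8]
0.5 [317.4 229.1]
0.3 [320.3 232. ]
0 [324.7 235.5]
195 [39, 39, 41, 39, 39, 41, 40, 44, 40, 40, 62, 207, 215, 217, 219, 221]
197 [68, 45, 43, 40, 40, 42, 42, 45, 40, 47, 195, 219, 222, 222, 220, 222]
199 [161, 88, 90, 88, 72, 46, 44, 41, 43, 43, 83, 126, 199, 222, 225, 225]
201 [160, 160, 160, 158, 159, 79, 38, 41, 44, 42, 75, 79, 83, 136, 205, 183]
203 [160, 160, 160, 158, 160, 80, 41, 40, 50, 40, 78, 83, 81, 82, 85, 89]
205 [158, 159, 161, 160, 160,
[... 873 characters left out ...]
, 160, 161, 159, 160, 97, 77, 81, 88, 86]
229 [161, 160, 160, 160, 159, 159, 161, 161, 161, 159, 144, 75, 71, 82, 87, 88]
231 [160, 160, 160, 161, 160, 161, 159, 159, 160, 160, 111, 82, 88, 80, 82, 88]
233 [161, 159, 159, 159, 160, 160, 160, 160, 159, 133, 73, 149, 174, 79, 81, 88]
235 [160, 161, 159, 159, 162, 146, 89, 145, 160, 161, 159, 160, 159, 90, 80, 88]
237 [161, 160, 159, 160, 161, 160, 159, 160, 159, 158, 161, 159, 159, 132, 82, 85]
239 [160, 159, 160, 161, 161, 160, 159, 160, 159, 159, 161, 161, 161, 161, 147, 90]
241 [159, 160, 159, 159, 161, 160, 160, 161, 160, 160, 160, 159, 159, 158, 159, 127]
243 [160, 159, 159, 161, 161, 161, 159, 161, 161, 160, 160, 159, 159, 160, 160, 170]
```

```bash
python3 -m pendant '[{"tx":-3.8,"ty":0.5,"tz":1.9,"spin":0},{"tx":-3.7,"ty":0.5,"tz":1.8,"spin":0},{"tx":0,"ty":0,"tz":0,"spin":0}]'; python3 -m pendant '[{"tx":-3,"ty":0.2,"tz":1,"spin":0},{"tx":-3,"ty":0.2,"tz":1,"spin":0},{"tx":0,"ty":0,"tz":0,"spin":0}]';  python3 -m pendant '[{"tx":-3,"ty":0,"tz":0.5,"spin":0},{"tx":-2,"ty":0,"tz":0.5,"spin":0},{"tx":0,"ty":0,"tz":0,"spin":0}]'
```

```text
time: 20.0
position: [0.6447, 0.0925, 0.0572]
orientation: [[-0.389, 0.921, 0.0], [0.921, 0.389, -0.0], [-0.0, 0.0, -1.0]]
ft_force: [-0.5, 1.3, 0.3]
grip_width: 0.085
finger_force: 0.6
time: 20.3
position: [0.6474, 0.0873, 0.0554]
orientation: [[-0.389, 0.921, 0.0], [0.921, 0.389, -0.0], [-0.0, 0.0, -1.0]]
ft_force: [0.2, 1.0, -0.1]
grip_width: 0.0852
finger_force: 0.7
time: 20.6
position: [0.6486, 0.0849, 0.0548]
orientation: [[-0.388, 0.922, -0.002], [0.922, 0.388, 0.004], [0.004, 0.0, -1.0]]
ft_force: [-3.2, 9.8, 2.9]
grip_width: 0.0851
finger_force: 1.1
```

```bash
python3 -m pendant '[{"tx":-1,"ty":0,"tz":0,"spin":0},{"tx":0,"ty":0,"tz":0,"spin":0}]'; python3 -m pendant '[{"tx":-1,"ty":0,"tz":0,"spin":0},{"tx":0,"ty":0,"tz":0,"spin":0}]'
python3 - <<'E'
from h import *
o=observe();s=snapshot("wrist");R=np.array(o["orientation"]);p=np.array(o["position"])
side=snapshot("side");t=snapshot("top")
for th in(0,.1,.2):
  P=tip(1,th);print(th,wproj(s,R.T@(P/1000-p)*1000).round(1),proj(side,P/1000).round(1),"bottom end",proj(side,tip(1,th,55)/1000).round(1),o["ft_torque"].round(2))
g=side["pixels"].min(2)
for y in range(225,246):print(y,g[y,308:334].tolist())
E
```

```text
time: 20.8
position: [0.6486, 0.0848, 0.0548]
orientation: [[-0.387, 0.922, -0.002], [0.922, 0.387, 0.005], [0.005, -0.0, -1.0]]
ft_force: [-4.8, 11.8, 4.1]
grip_width: 0.0851
finger_force: 1.1
time: 21.0
position: [0.6485, 0.0848, 0.0548]
orientation: [[-0.387, 0.922, -0.003], [0.922, 0.387, 0.006], [0.007, -0.001, -1.0]]
ft_force: [-4.7, 13.9, 5.4]
grip_width: 0.0848
finger_force: 1.2
0 [226.9 281.9] [324.7 235.5] bottom end [325.2 237.5] [ 1.54  0.87 -0.81]
0.1 [225.5 274.1] [323.3 234.5] bottom end [323.6 236.3] [ 1.54  0.87 -0.81]
0.2 [223.6 266.6] [321.8 233.3] bottom end [322. 235.] [ 1.54  0.87 -0.81]
225 [160, 160, 161, 159, 161, 160, 162, 122, 83, 82, 81, 81, 87, 88, 89, 85, 93, 94, 92, 92, 90, 91, 90, 92, 90, 88]
226 [160, 161, 160, 160, 161, 159, 162, 161, 106, 80, 82, 80, 86, 89, 85, 88, 89, 92, 92, 91, 88, 88, 90, 91, 90, 90]
227 [161, 160, 160, 161, 161, 161, 160, 159, 119, 80, 81, 82, 85, 89, 89, 87, 86, 90, 93, 92, 90, 91, 90, 91, 93, 89]
228 [160, 161, 161, 162, 161, 161, 160, 160, 131, 89, 81, 82, 81, 88, 88, 86, 88, 90, 93, 91, 92, 89, 90, 91, 91, 90]
229 [161, 16
[... 1357 characters left out ...]
0, 161, 143, 156, 159, 161, 116, 86, 84, 86, 88, 90, 92, 93, 90, 93, 88]
241 [160, 159, 160, 160, 159, 160, 160, 161, 159, 159, 161, 160, 161, 161, 159, 128, 85, 74, 73, 80, 80, 84, 84, 82, 81, 83]
242 [160, 161, 159, 160, 161, 160, 159, 160, 163, 160, 160, 162, 160, 160, 161, 133, 89, 74, 76, 76, 79, 80, 81, 81, 82, 81]
243 [160, 162, 161, 160, 159, 161, 161, 160, 159, 160, 158, 160, 159, 160, 161, 170, 111, 73, 74, 76, 76, 78, 78, 82, 81, 82]
244 [159, 160, 159, 160, 161, 161, 162, 160, 161, 161, 160, 160, 161, 160, 160, 160, 114, 78, 73, 77, 79, 77, 80, 82, 81, 83]
245 [161, 160, 162, 160, 161, 160, 159, 160, 160, 160, 160, 160, 161, 160, 161, 160, 128, 85, 75, 77, 78, 81, 80, 80, 80, 82]
```

```bash
python3 - <<'E'
from h import *
s=snapshot("side");w=snapshot("wrist");o=observe();R=np.array(o["orientation"]);p=np.array(o["position"])
X=np.cos(.26)*U+np.sin(.26)*Z
for th in(0,.05,.1,.2,.3):
  d=np.sin(th)*Y-np.cos(th)*A;n=np.cos(th)*Y+np.sin(th)*A;pin=N-28*A+33*Y
  Q=np.array([pin+r*d+e*11*X+f*3*n for r in(43,55) for e in(-1,1) for f in(-1,1)])
  S=np.array([proj(s,q/1000) for q in Q]);print(th,"side min",S.min(0).round(1),"max",S.max(0).round(1),"lowleft",S[4:6].round(1).tolist())
for b in (-13,): print("finger end corners side",[proj(s,(p*1000+R@np.array(c))/1000).round(1).tolist() for c in ((-11,-57,b),(11,-57,b),(-11,-42,b))])
M=N-44*A;S=np.array([proj(s,(M+29*(np.cos(t)*X+np.sin(t)*Y))/1000) for t in np.linspace(0,6.28,73)])
i=S[:,0].argmin();print("mouth ring",S[i],[S[k].round(1).tolist() for k in range(0,72,4)])
print("torque",o["ft_torque"],o["ft_force"])
E
```

```text
0 side min [319.6 230.3] max [329.7 240.8] lowleft [[322.4, 240.8], [320.7, 239.6]]
0.05 side min [319.  229.8] max [328.9 240.3] lowleft [[321.6, 240.3], [319.9, 239.0]]
0.1 side min [318.3 229.3] max [328.1 239.7] lowleft [[320.8, 239.7], [319.0, 238.4]]
0.2 side min [317.  228.2] max [326.5 238.5] lowleft [[319.2, 238.5], [317.4, 237.0]]
0.3 side min [315.8 227. ] max [324.9 237.1] lowleft [[317.6, 237.1], [315.8, 235.4]]
finger end corners side [[320.5, 233.2], [314.2, 229.0], [325.7, 230.9]]
mouth ring [318.48876421 232.94730749] [[341.9, 223.5], [338.2, 222.0], [333.8, 221.7], [329.2, 222.4], [325.0, 224.1], [321.5, 226.6], [319.2, 229.7], [318.5, 232.9], [319.4, 236.0], [321.8, 238.5], [325.5, 240.1], [330.1, 240.6], [334.9, 239.9], [339.4, 238.1], [342.9, 235.4], [345.1, 232.1], [345.6, 228.8], [344.5, 225.8]]
torque [ 1.52086295  0.82168306 -0.82107348] [-6.04403078 14.69093194  4.62380261]
```

```bash
python3 -m pendant '[{"tx":5,"ty":0,"tz":0,"spin":0},{"tx":5,"ty":5,"tz":5,"spin":0},{"tx":0,"ty":0,"tz":5,"spin":0},{"tx":-4,"ty":0,"tz":0,"spin":0},{"tx":0,"ty":0,"tz":0,"spin":0}]'; python3 -m pendant '[{"tx":-2,"ty":0,"tz":0,"spin":0},{"tx":-1,"ty":0,"tz":0,"spin":0},{"tx":0,"ty":0,"tz":0,"spin":0}]'; python3 -m pendant '[{"tx":-1.5,"ty":0,"tz":0,"spin":0},{"tx":-1,"ty":0,"tz":0,"spin":0},{"tx":0,"ty":0,"tz":0,"spin":0}]'; python3 -c "
from h import *
o=observe();print(o['ft_torque'],o['ft_force'],(np.array(o['position'])*1000-N)@Y)"
```

```text
time: 21.75
position: [0.6518, 0.088, 0.0434]
orientation: [[-0.388, 0.922, -0.002], [0.922, 0.388, 0.0], [0.001, -0.001, -1.0]]
ft_force: [0.4, 2.1, -0.2]
grip_width: 0.0848
finger_force: 0.6
time: 22.05
position: [0.6531, 0.086, 0.0442]
orientation: [[-0.389, 0.921, -0.0], [0.921, 0.389, 0.001], [0.001, -0.0, -1.0]]
ft_force: [-1.0, 3.1, -1.2]
grip_width: 0.085
finger_force: 0.8
time: 22.35
position: [0.6532, 0.0857, 0.0443]
orientation: [[-0.388, 0.922, -0.002], [0.922, 0.388, 0.004], [0.004, -0.001, -1.0]]
ft_force: [-3.5, 9.9, 0.3]
grip_width: 0.085
finger_force: 0.8
[ 1.11215201  0.46260337 -0.56939197] [-3.52611111  9.88748741  0.31238865] 48.902443289149836
```

```bash
python3 -m pendant '[{"tx":10,"ty":0,"tz":0,"spin":0},{"tx":25,"ty":0,"tz":0,"spin":0},{"tx":30,"ty":0,"tz":-20,"spin":0},{"tx":0,"ty":0,"tz":0,"spin":0},{"tx":0,"ty":0,"tz":0,"spin":0}]'; python3 - <<'E'
from h import *
s=snapshot("side");w=snapshot("wrist");o=observe();R=np.array(o["orientation"]);p=np.array(o["position"])
cv2.imwrite("pics/w8.png",w["pixels"]);cv2.imwrite("pics/s8.png",s["pixels"])
X=np.cos(.26)*U+np.sin(.26)*Z
W=lambda P:wproj(w,R.T@(P/1000-p)*1000).round(1)
for th in(0,.1,.2):
  d=np.sin(th)*Y-np.cos(th)*A;n=np.cos(th)*Y+np.sin(th)*A;pin=N-28*A+33*Y
  Q=[pin+r*d+e*11*X+3*n for r in(43,55) for e in(-1,1)]
  print(th,"W",[W(q).tolist() for q in Q],"S",[proj(s,q/1000).round(1).tolist() for q in Q])
M=N-44*A
print("pin W",W(N-28*A+36*Y),"bosstop corners W",[W(M+96*A+a*17*X+b*17*Y).tolist() for a in(-1,1) for b in(-1,1)],"mouth outer+Y",W(M+29*Y))
print("boss S",[proj(s,(M+96*A+a*17*X+b*17*Y)/1000).round(1).tolist() for a in(-1,1) for b in(-1,1)])
g=s["pixels"].min(2)
for y in range(196,246,2):print(y,g[y,306:334].tolist())
E
```

```text
time: 22.85
position: [0.6298, 0.1436, 0.0656]
orientation: [[-0.391, 0.921, 0.003], [0.921, 0.391, -0.001], [-0.002, 0.002, -1.0]]
ft_force: [0.1, 0.1, -0.4]
grip_width: 0.0852
finger_force: 0.0
0 W [[218.0, 349.1], [247.9, 358.1], [226.7, 338.3], [255.8, 346.2]] S [[319.6, 235.7], [327.0, 230.3], [320.7, 239.6], [328.0, 234.2]]
0.1 W [[216.4, 345.0], [246.7, 353.9], [225.0, 332.8], [254.4, 340.8]] S [[318.3, 234.7], [325.7, 229.3], [319.0, 238.4], [326.3, 232.9]]
0.2 W [[214.5, 341.1], [245.1, 350.1], [222.9, 327.7], [252.7, 335.7]] S [[317.0, 233.6], [324.4, 228.2], [317.4, 237.0], [324.7, 231.6]]
pin W [197.6 400.8] bosstop corners W [[134.2, 523.0], [106.7, 503.9], [183.6, 552.4], [159.9, 540.1]] mouth outer+Y [214.1 389.3]
boss S [[322.7, 202.9], [311.5, 196.5], [335.6, 193.8], [324.3, 187.8]]
196 [53, 43, 41, 41, 39, 41, 43, 58, 102, 110, 111, 112, 112, 112, 114, 113, 113, 116, 114, 114, 114, 114, 116, 113, 115, 114, 113, 116]
198 [41, 44, 42, 41, 41, 42, 93, 109, 113, 114, 114, 113, 113, 114, 113, 113, 113, 113, 113, 113, 112, 113, 113, 111, 113, 102, 86, 84]
200 [44, 40, 43,
[... 2266 characters left out ...]
8, 89, 90, 88, 89, 89, 88, 89, 85]
236 [115, 135, 155, 161, 159, 159, 159, 159, 159, 159, 159, 159, 131, 93, 78, 83, 86, 86, 84, 85, 87, 90, 88, 89, 88, 88, 89, 86]
238 [158, 158, 159, 161, 159, 158, 159, 159, 159, 159, 160, 158, 158, 118, 84, 80, 84, 86, 86, 84, 86, 90, 91, 89, 88, 87, 90, 90]
240 [159, 160, 158, 158, 159, 160, 158, 159, 158, 159, 159, 160, 160, 158, 159, 160, 136, 96, 84, 85, 85, 87, 90, 90, 88, 88, 87, 90]
242 [160, 160, 159, 160, 158, 159, 159, 159, 160, 159, 158, 159, 160, 158, 158, 159, 159, 133, 88, 73, 75, 75, 77, 80, 80, 80, 81, 81]
244 [158, 158, 160, 160, 160, 159, 158, 159, 160, 159, 160, 159, 159, 161, 160, 160, 159, 161, 114, 75, 73, 76, 76, 79, 79, 81, 80, 81]
```

Edges around arm 1 match θ≈0, and it stopped hard with 10 N at its tip, so it is down. On to arm 2, over the top.

```bash
python3 -m pendant '[{"tx":0,"ty":0,"tz":-25,"spin":0},{"tx":0,"ty":0,"tz":-40,"spin":0},{"tx":0,"ty":0,"tz":-40,"spin":0},{"tx":0,"ty":0,"tz":-40,"spin":0},{"tx":0,"ty":0,"tz":0,"spin":0}]'; python3 - <<'E'
from h import *
P=tcp(-1,1.85);print(P,go(P))
p=None
for th in [1.85,1.7,1.5,1.3,1.1,.9,.7,.5,.3,.15,0]:
    P=tcp(-1,th);q=np.array([(P-N)@Y,(P-N)@U,-P[2]])
    if p is not None:print(th,(q-p).round(1),P.round(1))
    p=q
E
```

```text
time: 23.45
position: [0.633, 0.1427, 0.2173]
orientation: [[-0.388, 0.922, 0.013], [0.922, 0.388, 0.001], [-0.004, 0.012, -1.0]]
ft_force: [1.7, 0.2, 0.6]
grip_width: 0.0853
finger_force: 0.0
[686.09606343 -44.21163955 109.91374219] [-192.5  -24.8  107.8]
1.7 [-1.7  1.8  5.9] [688.5 -45.1 104. ]
1.5 [-0.8  2.5  8.1] [691.1 -44.9  96. ]
1.3 [0.8 2.5 8.1] [693.1 -43.1  87.9]
1.1 [2.5 2.3 7.8] [694.3 -39.9  80.1]
0.9 [4.  2.1 7.1] [694.6 -35.4  73. ]
0.7 [5.4 1.8 6.2] [694.2 -29.7  66.8]
0.5 [6.6 1.4 5.1] [692.9 -23.1  61.7]
0.3 [7.5 1.  3.7] [690.9 -15.8  58. ]
0.15 [6.  0.4 1.8] [688.9 -10.1  56.2]
0 [6.2 0.1 0.9] [686.6  -4.3  55.4]
```

```bash
python3 -m pendant '[{"tx":-20,"ty":0,"tz":0,"spin":0},{"tx":-33,"ty":0,"tz":0,"spin":0},{"tx":-35,"ty":0,"tz":0,"spin":0},{"tx":-35,"ty":0,"tz":0,"spin":0},{"tx":-35,"ty":-6,"tz":0,"spin":0},{"tx":-25,"ty":-12,"tz":0,"spin":0},{"tx":-10,"ty":-6,"tz":0,"spin":0},{"tx":0,"ty":0,"tz":25,"spin":0},{"tx":0,"ty":0,"tz":35,"spin":0},{"tx":0,"ty":0,"tz":25,"spin":0},{"tx":0,"ty":0,"tz":0,"spin":0},{"tx":0,"ty":0,"tz":0,"spin":0}]'; python3 -c "
from h import *
print(go(tcp(-1,1.85)))"
```

```text
time: 24.65
position: [0.6812, -0.0437, 0.1233]
orientation: [[-0.389, 0.921, -0.002], [0.921, 0.389, 0.0], [0.001, -0.002, -1.0]]
ft_force: [-0.0, 0.4, 0.2]
grip_width: 0.0853
finger_force: 0.0
[-2.3  4.3 13.4]
```

```bash
python3 -m pendant '[{"tx":-1.5,"ty":2.5,"tz":0,"spin":0},{"tx":-1,"ty":2,"tz":5,"spin":0},{"tx":0,"ty":0,"tz":5,"spin":0},{"tx":0,"ty":0.5,"tz":4,"spin":0},{"tx":0,"ty":0,"tz":0,"spin":0}]'; python3 -m pendant '[{"tx":-0.5,"ty":1,"tz":3,"spin":0},{"tx":-0.5,"ty":1,"tz":3,"spin":0},{"tx":-0.4,"ty":1.2,"tz":4,"spin":0},{"tx":-0.4,"ty":1.2,"tz":4,"spin":0},{"tx":0,"ty":0,"tz":0,"spin":0}]'; python3 -c "
from h import *
print(go(tcp(-1,1.5)))"
```

```text
time: 25.15
position: [0.6871, -0.0439, 0.1096]
orientation: [[-0.389, 0.921, -0.001], [0.921, 0.389, 0.0], [0.0, -0.001, -1.0]]
ft_force: [0.5, 0.6, 1.5]
grip_width: 0.085
finger_force: 0.3
time: 25.65
position: [0.6921, -0.044, 0.0955]
orientation: [[-0.389, 0.921, -0.001], [0.921, 0.389, 0.0], [0.0, -0.001, -1.0]]
ft_force: [-0.6, -0.5, 0.8]
grip_width: 0.0849
finger_force: 0.4
[-0.4 -1.3 -0.5]
```

```bash
python3 -m pendant '[{"tx":0.4,"ty":1,"tz":4,"spin":0},{"tx":0.4,"ty":1.2,"tz":4,"spin":0},{"tx":1.2,"ty":1.1,"tz":4,"spin":0},{"tx":1.3,"ty":1.2,"tz":4,"spin":0},{"tx":2,"ty":1.1,"tz":3.5,"spin":0},{"tx":2,"ty":1,"tz":3.5,"spin":0},{"tx":0,"ty":0,"tz":0,"spin":0}]'; python3 -m pendant '[{"tx":2.7,"ty":0.9,"tz":3.1,"spin":0},{"tx":2.7,"ty":0.9,"tz":3.1,"spin":0},{"tx":3.3,"ty":0.7,"tz":2.5,"spin":0},{"tx":3.3,"ty":0.7,"tz":2.5,"spin":0},{"tx":0,"ty":0,"tz":0,"spin":0}]';  python3 -m pendant '[{"tx":3.8,"ty":0.5,"tz":1.9,"spin":0},{"tx":3.7,"ty":0.5,"tz":1.8,"spin":0},{"tx":0,"ty":0,"tz":0,"spin":0}]'; python3 -c "
from h import *
print(go(tcp(-1,.3)))"
```

```text
time: 26.35
position: [0.6953, -0.0344, 0.0725]
orientation: [[-0.389, 0.921, -0.001], [0.921, 0.389, 0.0], [0.0, -0.001, -1.0]]
ft_force: [-0.4, -0.7, -0.4]
grip_width: 0.0851
finger_force: 0.5
time: 26.85
position: [0.6934, -0.0217, 0.0616]
orientation: [[-0.389, 0.921, -0.001], [0.921, 0.389, 0.0], [0.001, -0.001, -1.0]]
ft_force: [0.8, -0.2, 0.9]
grip_width: 0.0849
finger_force: 0.6
time: 27.15
position: [0.6915, -0.0143, 0.0583]
orientation: [[-0.389, 0.921, -0.001], [0.921, 0.389, 0.001], [0.001, -0.0, -1.0]]
ft_force: [0.5, -1.1, 0.9]
grip_width: 0.0849
finger_force: 0.7
[-1.1 -1.1  0.3]
```

```bash
python3 -m pendant '[{"tx":2,"ty":1.5,"tz":4,"spin":0},{"tx":2.5,"ty":1.5,"tz":4,"spin":0},{"tx":2.5,"ty":1,"tz":3,"spin":0},{"tx":0,"ty":0,"tz":0,"spin":0}]'; python3 -m pendant '[{"tx":2,"ty":0,"tz":0,"spin":0},{"tx":1.5,"ty":0,"tz":0,"spin":0},{"tx":0,"ty":0,"tz":0,"spin":0}]';  python3 -m pendant '[{"tx":1,"ty":0,"tz":0,"spin":0},{"tx":1,"ty":0,"tz":0,"spin":0},{"tx":0,"ty":0,"tz":0,"spin":0}]';  python3 -c "
from h import *
o=observe();print((np.array(o['position'])*1000-N)@Y,go(tcp(-1,0)))"
```

```text
time: 27.55
position: [0.6923, -0.0066, 0.0464]
orientation: [[-0.389, 0.921, -0.001], [0.921, 0.389, 0.0], [0.001, -0.001, -1.0]]
ft_force: [0.9, -1.0, -0.2]
grip_width: 0.0847
finger_force: 0.6
time: 27.85
position: [0.6917, -0.0044, 0.0475]
orientation: [[-0.389, 0.921, 0.001], [0.921, 0.389, -0.001], [-0.001, 0.0, -1.0]]
ft_force: [2.3, -4.1, -1.9]
grip_width: 0.0851
finger_force: 0.9
time: 28.15
position: [0.6915, -0.0039, 0.0478]
orientation: [[-0.39, 0.921, 0.002], [0.921, 0.39, -0.003], [-0.004, 0.001, -1.0]]
ft_force: [4.8, -9.5, -2.0]
grip_width: 0.0852
finger_force: 0.8
-48.598291815163655 [ 1.6 -4.7 -7.5]
```

```bash
python3 -m pendant '[{"tx":1.5,"ty":0,"tz":0,"spin":0},{"tx":0,"ty":0,"tz":0,"spin":0}]'; python3 -m pendant '[{"tx":-12,"ty":0,"tz":0,"spin":0},{"tx":-25,"ty":0,"tz":0,"spin":0},{"tx":-30,"ty":0,"tz":-20,"spin":0},{"tx":-20,"ty":10,"tz":-30,"spin":0},{"tx":0,"ty":20,"tz":-40,"spin":0},{"tx":0,"ty":20,"tz":-40,"spin":0},{"tx":0,"ty":0,"tz":0,"spin":0},{"tx":0,"ty":0,"tz":0,"spin":0}]'; python3 - <<'E'
from h import *
s=snapshot("side");cv2.imwrite("pics/s9.png",s["pixels"]);g=s["pixels"].min(2);X=np.cos(.26)*U+np.sin(.26)*Z
for th in(0,.1,.2):
  d=-np.sin(th)*Y-np.cos(th)*A;n=-np.cos(th)*Y+np.sin(th)*A;pin=N-28*A-33*Y
  print(th,"out",[proj(s,(pin+r*d+e*11*X+3*n)/1000).round(1).tolist() for r in(43,55) for e in(-1,1)],"pin",proj(s,(pin+3*n)/1000).round(1))
for y in range(226,262):print(y,g[y,322:362].tolist())
E
```

```text
time: 28.35
position: [0.6915, -0.0038, 0.048]
orientation: [[-0.391, 0.92, 0.004], [0.92, 0.391, -0.005], [-0.006, 0.002, -1.0]]
ft_force: [5.3, -13.0, -3.6]
grip_width: 0.0851
finger_force: 0.9
time: 29.15
position: [0.7709, -0.0608, 0.1794]
orientation: [[-0.389, 0.921, 0.003], [0.921, 0.389, 0.001], [-0.0, 0.003, -1.0]]
ft_force: [-1.1, 0.3, -0.7]
grip_width: 0.0849
finger_force: 0.0
0 out [[341.9, 250.5], [349.4, 244.6], [342.8, 254.6], [350.3, 248.6]] pin [342.4 232.6]
0.1 out [[343.2, 251.3], [350.8, 245.3], [344.5, 255.6], [352.0, 249.6]] pin [342.4 232.5]
0.2 out [[344.6, 251.9], [352.2, 245.9], [346.2, 256.4], [353.8, 250.4]] pin [342.4 232.3]
226 [84, 86, 86, 88, 87, 86, 86, 88, 88, 85, 85, 86, 85, 85, 82, 82, 81, 79, 76, 105, 210, 202, 162, 152, 155, 155, 155, 154, 154, 153, 155, 154, 155, 155, 154, 154, 154, 154, 161, 173]
227 [82, 84, 88, 87, 85, 85, 85, 89, 88, 85, 83, 83, 87, 86, 83, 83, 85, 85, 79, 76, 88, 204, 219, 167, 150, 155, 155, 156, 154, 155, 155, 155, 153, 155, 155, 154, 156, 154, 171, 116]
228 [82, 84, 88, 87, 85, 86, 86, 87, 89, 86, 87, 86, 86, 86, 81, 79,
[... 5319 characters left out ...]
1, 83, 110, 146, 155, 155]
258 [107, 94, 91, 89, 92, 92, 76, 71, 75, 76, 77, 78, 79, 79, 79, 81, 79, 80, 79, 78, 76, 74, 78, 97, 83, 71, 63, 82, 87, 85, 84, 86, 67, 79, 67, 82, 88, 142, 153, 156]
259 [94, 94, 92, 68, 55, 89, 90, 76, 75, 76, 77, 80, 80, 79, 81, 79, 82, 80, 79, 79, 77, 76, 90, 89, 75, 68, 78, 83, 86, 88, 87, 88, 88, 88, 89, 86, 84, 117, 148, 156]
260 [108, 86, 63, 57, 54, 71, 95, 89, 78, 76, 77, 77, 79, 81, 82, 81, 79, 80, 80, 79, 85, 97, 89, 78, 71, 69, 60, 78, 86, 87, 88, 89, 90, 87, 86, 83, 82, 116, 148, 154]
261 [84, 74, 61, 56, 55, 60, 72, 89, 92, 87, 78, 79, 82, 81, 80, 81, 79, 81, 85, 95, 89, 78, 73, 73, 73, 65, 57, 79, 87, 88, 89, 87, 87, 87, 84, 86, 82, 116, 148, 156]
```

Arm 2's wide-end shoulders appear at (341,251) and (347,246), which matches the fully-down prediction. Both arms also stopped at the same distance from the neck axis. The gripper is clear, so I'm handing in.

```bash
python3 -c "
from workcell import *
print(close_job())"
```

```text
the job is handed in; nothing more can be done
None
```

I pushed the cap fully home on the neck, swung both cam arms down one after the other, backed the gripper clear and handed the job in; no verdict came back, and I did not re-check the bystanders' positions at the end.

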